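# Pack the gap at the end of the vial rack and hold it tight

## Task

On the bed a vial rack stands too far from its short-stroke sprung pusher, with one white spacer block already between them: stand one or both of the loose spacer blocks in the row, tabs up and flat side to flat side, as many as the pusher needs to close the gap. Then take the pusher by its upright post, slide it towards the rack until you feel the row tighten firmly against the rack, and finish still holding it pressed like that, as it springs back if let go. A block that is not needed stays standing on the bench, and everything else on the bench is left alone.

Things in the scene. Friction and masses are not known exactly. Their poses are not given: they have to be found in the camera images.
- bed: Aluminium bed plate screwed to the bench, 140 (x) x 320 (y) mm, 12 mm thick; origin at the centre of its underside on the bench, its y runs along the row of blocks, from the pusher towards the rack. The row stands on the plate's top (12 mm above the bench) between two low rails along y, 76 mm apart inside, centred on the origin's x = 0; their tops are 26 mm above the bench.
- rack_face (a point): Centre of the rack's flat end face that looks at the pusher, 20 mm above the bed plate's top. Same axes as the bed: the face's outward normal is -y. The grey rack (74 x 100 mm, 45 mm high, capped vials up to 75 mm above the plate) is fixed to the bed; its distance from the pusher differs each time, 50 to 86 mm with the pusher back.
- pusher_face (a point): Centre of the pusher's flat pressing face, 20 mm above the bed plate's top, 66 mm wide (x), 37 mm high; looks along the bed's +y; moves with the pusher.
- pusher_grip (a point): Point on the axis of the pusher's upright steel post, 30 (bed x) x 24 mm (bed y), at 78 mm above the bench; the post's top is 98 mm above the bench and it is free from 34 mm above the bench. It stands 48 mm behind the pressing face.
- pusher (a joint): Travel of the sprung pusher along the bed's +y towards the rack: 0 is back, 0.032 m is its end stop. The spring pushes it back with about 1.6 N at 0 and 4.2 N at the end stop.
- spacer_a_center (a point): Spacer block of plain white plastic, shaped like an upside-down T: a body 66 wide (its x) x 20 thick (its y) x 35 mm high, with a finger tab 30 wide (x) x 12 thick (y) standing centred on top, 65 mm high in all. This point is its centre, half-way up (32.5 mm above its underside); z up out of the tab, so the tab runs from 2.5 to 32.5 mm above this point. About 0.11 kg. This one starts standing on the bed near the rack face, 1 to 4 mm from it.
- spacer_b_center (a point): Spacer block of plain white plastic, shaped like an upside-down T: a body 66 wide (its x) x 20 thick (its y) x 35 mm high, with a finger tab 30 wide (x) x 12 thick (y) standing centred on top, 65 mm high in all. This point is its centre, half-way up (32.5 mm above its underside); z up out of the tab, so the tab runs from 2.5 to 32.5 mm above this point. About 0.11 kg. Starts on the bench, upright, turned at random.
- spacer_c_center (a point): Spacer block of plain white plastic, shaped like an upside-down T: a body 66 wide (its x) x 20 thick (its y) x 35 mm high, with a finger tab 30 wide (x) x 12 thick (y) standing centred on top, 65 mm high in all. This point is its centre, half-way up (32.5 mm above its underside); z up out of the tab, so the tab runs from 2.5 to 32.5 mm above this point. About 0.11 kg. Starts on the bench, upright, turned at random.
There are look-alikes about, which are no part of the job. What is shaped like the part that bears spacer_a_center but orange is not meant.

How it is judged:
By the outcome, as a careful person would: the job done as asked, in the order asked, and still so for the second after the job is handed in, while the arm keeps its last pose, push and grip.
It also fails if it takes over 72 s, if anything falls off the work surface, if the arm or the gripper's body presses on something with over 40 N, if the wrist force passes 120 N, or if a joint passes its speed limit or range.

## Robot

A 6-joint arm with a two-finger parallel gripper is mounted at the origin on the work surface. World frame = base frame: x ahead of the robot, y to its left, z up, the work surface at z = 0. Lengths are in mm, angles in degrees, forces in N, time in s.
With the tool pointing down it reaches from about 350 to 850 mm from the base axis. Payload 8.1 kg.
Tool frame: the origin (TCP) lies at the centre of the arm's flange, where the gripper is bolted on; the fingertips stand 173 mm ahead of it and the grasp point (between the pads) lies 155 mm ahead of it; z points along the fingers, y is the line along which they close (so a half turn about z gives the same grasp; the last joint's range is limited). The gripper opens to 85 mm and grips with 20 to 120 N. Pads are 22 mm wide; open, the fingers measure 114 mm over their backs; the gripper's body (76 mm by 85 mm) begins 54 mm behind the grasp point. The pads swing forward as they close: fully open they stand 13 mm farther back than shut.
Start: joints at [60.94, 7.471, 85.268, -0, 87.261, -4.893], TCP at [245.622, 547.427, 404.692] pointing down, gripper open.
Joint ranges: [-169.43, 169.43], [-51.17, 129.36], [1.28, 143.12], [-76.62, 256.62], [0, 156.53], [-152.29, 152.29]. Speed limits (degrees/s): [136.94, 136.94, 159.86, 180, 180, 180].

## Interface

Orientations are given as [roll, pitch, yaw] about the fixed x, y, z axes, in that order (R = Rz(yaw) Ry(pitch) Rx(roll)).
In Python, from bench import * gives the robot as it stands.
- The arm moves only by the shell command python3 -m jog 'ROWS' [FORCE]. ROWS is text: rows parted by semicolons, each of 7 numbers parted by spaces: the shift along the tool's x, y, z scaled (see below), then the turn, a rotation vector about the tool's x, y, z scaled (see below), then the closure, from -1 (fully open) to 1 (shut). In form: tx ty tz wx wy wz hand; .... A call has 1 to 5 rows; each row shifts and turns the commanded pose from where the row before left it, along the tool's axes as they then stand; what a row does not reach is not made up. The controller multiplies each number of a shift by 0.1 m and each number of a turn by 60 degrees. A row lasts 1/8 s, in which the tool goes at most 62.5 mm and 10.7 degrees, less where a joint would pass 70% of its speed; a pose out of reach is approached as far as the arm can. A call with a number of a shift or a turn outside -1 to 1 is refused whole. A call with a gripper value outside its range is refused whole. The fingers move at their own pace and stop on an object; FORCE is the grip in N (left out, the last holds). Time passes only in rows, so rows that do not move let the fingers close. It gives the time, the measured TCP pose, the force, the opening and the grip force at its end, in the units of the state.
- sense(): the state, without advancing time (a new reading comes with each control period).
- snapshot(name): name is "side" or "top" or "wrist"; returns a dict with "img" (400x640x3 uint8, red, green, blue), "fx", "fy", "cx", "cy" (pixels), "dist" ([k1, k2, p1, p2, k3] as OpenCV has them; the pictures are not rectified), "extrinsics" (4x4, takes a point from camera to world coordinates). Camera axes: x right, y down, z forward; pixel columns grow to the right and rows downward; lengths in mm; the calibration is good to about 2 mm. A picture is of the moment at which its call begins. There is no depth.
- hand_in(): hands the job in; it is judged then, once.
The state is a dict: "time": time; "joint_pos": joint angles; "qd": joint speeds; "joint_efforts": joint torques, N m; "tool_pos": TCP position; "tcp_rot": TCP orientation; "ft_force": force on the tool from outside, world axes, zero at the start; "wrist_torque": the same for the moment, N m; "finger_gap": finger opening in mm; "grip_force": force on a finger pad.
Only numpy, scipy, OpenCV 4.12 (cv2) and the standard library are available. Lean on these libraries where they do the work, as an engineer would, in place of code of your own. Each camera call takes 0.05 s, during which the arm holds its last target. There are 200 camera calls.

## Working session

There is one attempt and no reset: what is moved stays moved. The work goes in short steps, Python scripts to look and compute and a shell command to move; the robot and the scene stay as the last step left them, time stands still between calls to the robot, and variables do not carry over. Pictures are saved under pics/ and viewed, at most 10 in all, crops included, and the job is handed in when it is done.

```bash
mkdir -p pics; ls; python3 - <<'E'
from bench import *
import cv2,numpy as np
s=sense();print(s)
for n in("side","top"):
    d=snapshot(n);cv2.imwrite(f"pics/{n}0.png",d["img"][:,:,::-1])
    print(n,d["fx"],d["fy"],d["cx"],d["cy"],d["dist"],np.round(d["extrinsics"],3).tolist())
E
```

```text
pics
{'time': 0.0, 'joint_pos': array([ 6.09401756e+01,  7.51478807e+00,  8.53285607e+01, -6.84727748e-04,
        8.72621271e+01, -4.89362863e+00]), 'qd': array([-0.07769198, -0.05174454,  0.06389567,  0.06868136, -0.01882765,
        0.00628387]), 'joint_efforts': array([-3.78062959e-04, -5.69386983e+01, -5.00550771e+01, -4.39861617e-05,
        1.45632739e-02,  6.89975650e-05]), 'tool_pos': array([245.50663718, 547.22238274, 403.65436637]), 'tcp_rot': array([-1.79894850e+02, -8.31634085e-03,  1.55833830e+02]), 'ft_force': array([0.47980207, 0.26748896, 0.22388471]), 'wrist_torque': array([ 0.00612439, -0.02347566, -0.05284245]), 'grip_force': 0.0, 'finger_gap': 85.55359941603875}
side 418.6723649866991 418.6723649866991 310.0638640318668 203.80118257348528 [-0.10479359  0.          0.          0.          0.        ] [[0.862, -0.363, 0.354, 324.352], [-0.507, -0.624, 0.595, -566.341], [0.005, -0.692, -0.722, 655.815], [0.0, 0.0, 0.0, 1.0]]
top 467.3639982861656 467.3639982861656 315.75858873552795 207.02288703921985 [-0.12468558  0.          0.          0.          0.        ] [[-0.106, -0.971, 0.213, 388.743], [-0.994, 0.105, -0.016, -70.29], [-0.006, -0.213, -0.977, 1046.172], [0.0, 0.0, 0.0, 1.0]]
```

View pics/top0.png

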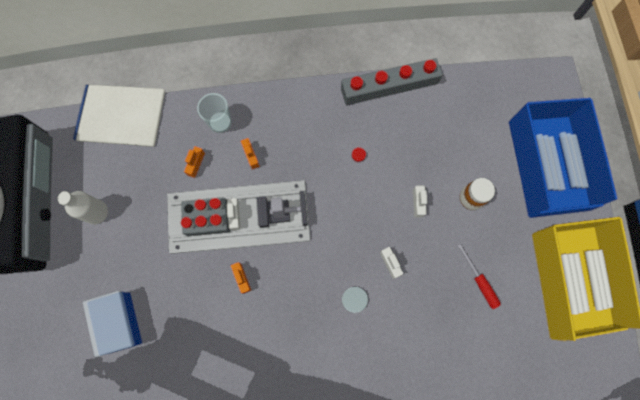

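View pics/side0.png

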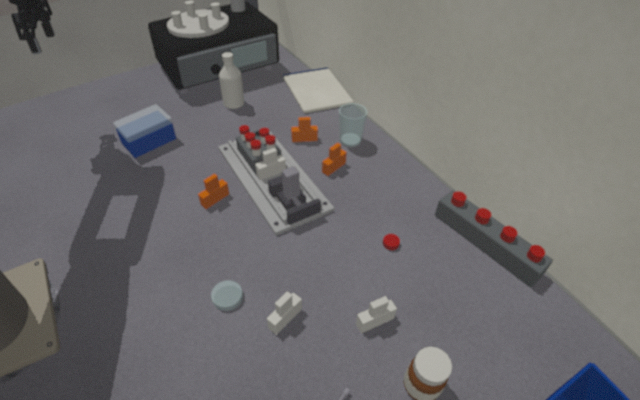

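The top view shows the rack (205,215), block a (234,214), the pusher face around (262,211) and its post (280,210). The loose white blocks are at (421,200) and (392,262). The orange blocks are decoys. The side view agrees.

```bash
cat > h.py <<'E'
from bench import *
import cv2,numpy as np
from scipy.spatial.transform import Rotation as R
def ray(d,p):
    K=np.array([[d["fx"],0,d["cx"]],[0,d["fy"],d["cy"]],[0,0,1.]])
    u=cv2.undistortPoints(np.array(p,float).reshape(-1,1,2),K,np.array(d["dist"],float)).reshape(-1,2)
    E=np.array(d["extrinsics"]);return E[:3,3],np.c_[u,np.ones(len(u))]@E[:3,:3].T
def onz(d,p,z):
    o,v=ray(d,p);return (o+v*((z-o[2])/v[:,2])[:,None])[:,:2]
def proj(d,P):
    K=np.array([[d["fx"],0,d["cx"]],[0,d["fy"],d["cy"]],[0,0,1.]]);W=np.linalg.inv(np.array(d["extrinsics"]))
    return cv2.projectPoints(np.array(P,float).reshape(-1,1,3),cv2.Rodrigues(W[:3,:3])[0],W[:3,3],K,np.array(d["dist"],float))[0].reshape(-1,2)
def goto(x,y,z,yaw):
    "shift (tool axes,/100mm) and turn (/60deg) from the present pose to TCP x,y,z pointing down with yaw"
    s=sense();Rc=R.from_euler('xyz',s["tcp_rot"],degrees=True);Rt=R.from_euler('xyz',[180,0,yaw],degrees=True)
    t=Rc.inv().apply(np.array([x,y,z])-s["tool_pos"])/100;w=np.degrees((Rc.inv()*Rt).as_rotvec())/60
    print("shift",t.round(3),"turn",w.round(3))
    return t,w
E
python3 - <<'E'
from h import *
d=snapshot("top")
print("bed corners",onz(d,[(167,196),(304,182),(309,238),(170,252)],12).round(0).tolist())
print("blocks tabs",onz(d,[(421,200),(392,262)],50).round(0).tolist())
print("post,aTab",onz(d,[(280,208),(233,212)],70).round(0).tolist())
d=snapshot("wrist");E=np.array(d["extrinsics"]);s=sense()
Rc=R.from_euler('xyz',s["tcp_rot"],degrees=True)
print(d["fx"],"cam in tool",Rc.inv().apply(E[:3,3]-s["tool_pos"]).round(1),(Rc.inv().as_matrix()@E[:3,:3]).round(3).tolist())
a=snapshot("top")["img"]
x=cv2.resize(a[175:260,160:320],(800,425),interpolation=cv2.INTER_CUBIC)
cv2.imwrite("pics/c1.png",x[:,:,::-1])
E
```

```text
bed corners [[677.0, 252.0], [675.0, -67.0], [545.0, -65.0], [546.0, 250.0]]
blocks tabs [[596.0, -319.0], [469.0, -236.0]]
post,aTab [[607.0, -10.0], [609.0, 91.0]]
295.36918953267514 cam in tool [77.6  0.2 28.7] [[-0.0, -0.954, -0.301], [1.0, -0.0, 0.0], [-0.0, -0.301, 0.954]]
```

View pics/c1.png

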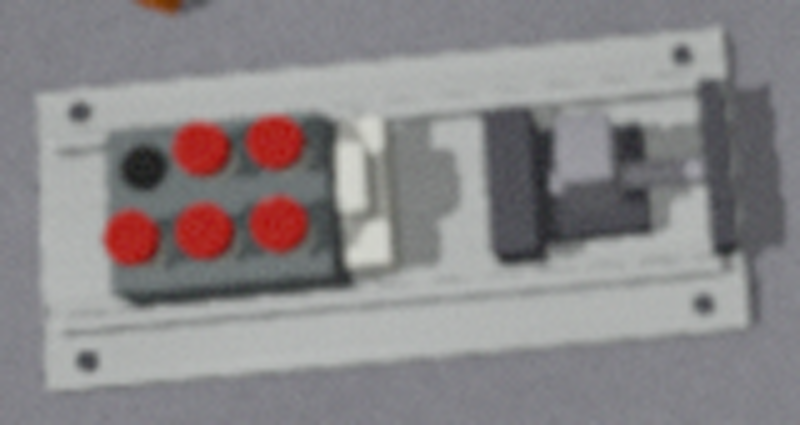

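The crop shows a's body front edge at about x=388 and the pusher face at about x=489. At roughly 2.1 mm per unscaled pixel the free gap is about 43 mm, so the total is about 65 mm, which points to one extra block. I'll confirm this from the wrist camera.

```bash
python3 - <<'E'
from h import *
goto(600,50,330,90)
E
```

```text
shift [-5.27  -3.086  0.744] turn [-1.000e-03  0.000e+00  1.097e+00]
```

```bash
python3 -m jog '0 0 0 0 0 0.157 0;0 0 0 0 0 0.157 0;0 0 0 0 0 0.157 0;0 0 0 0 0 0.157 0;0 0 0 0 0 0.157 0'; python3 -m jog '0 0 0 0 0 0.157 0;0 0 0 0 0 0.157 0;-0.41 0.3 0.06 0 0 0 0;-0.41 0.3 0.06 0 0 0 0;-0.41 0.3 0.06 0 0 0 0'; python3 -m jog '-0.41 0.3 0.06 0 0 0 0;-0.41 0.3 0.06 0 0 0 0;-0.41 0.3 0.06 0 0 0 0;-0.41 0.3 0.06 0 0 0 0;-0.41 0.3 0.06 0 0 0 0';python3 -m jog '-0.41 0.3 0.06 0 0 0 0;-0.41 0.3 0.06 0 0 0 0;-0.41 0.3 0.06 0 0 0 0;-0.41 0.3 0.06 0 0 0 0;0 0 0 0 0 0 0'
python3 - <<'E'
from h import *
print(goto(600,50,330,90))
d=snapshot("wrist");cv2.imwrite("pics/w1.png",d["img"][:,:,::-1])
E
```

```text
time: 0.88
tool_pos: [245.6, 547.4, 404.5]
tcp_rot: [-180.0, 0.0, 108.4]
ft_force: [-0.6, 0.1, 0.2]
finger_gap: 43.0
grip_force: 0.0
time: 1.5
tool_pos: [335.9, 423.0, 386.4]
tcp_rot: [180.0, 0.0, 89.9]
ft_force: [0.5, -0.4, 0.1]
finger_gap: 42.7
grip_force: 0.0
time: 2.12
tool_pos: [485.7, 217.5, 356.6]
tcp_rot: [180.0, -0.0, 89.9]
ft_force: [0.6, -0.1, 0.2]
finger_gap: 42.7
grip_force: 0.0
time: 2.75
tool_pos: [605.8, 51.6, 331.6]
tcp_rot: [-179.9, 0.0, 89.7]
ft_force: [-0.3, -0.1, 0.2]
finger_gap: 42.5
grip_force: 0.0
shift [-0.016 -0.058  0.016] turn [-0.001  0.001 -0.006]
(array([-0.01637143, -0.05793014,  0.01615317]), array([-0.0010241 ,  0.00077457, -0.00558467]))
```

View pics/w1.png

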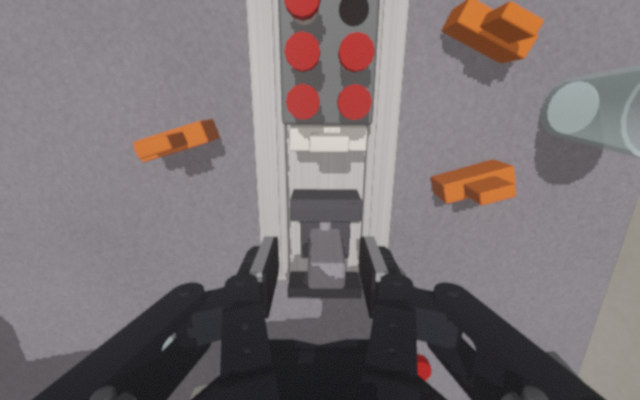

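The wrist view shows a's body across columns 290–367, with its front edge around row 151. The pusher's front block starts around row 190 and the post top is near (327,240). I'll zoom in on that region.

```bash
python3 - <<'E'
from h import *
a=cv2.imread("pics/w1.png")[105:245,265:395]
cv2.imwrite("pics/c2.png",cv2.resize(a,(546,588),interpolation=cv2.INTER_CUBIC))
E
```

```text
(no output)
```

View pics/c2.png

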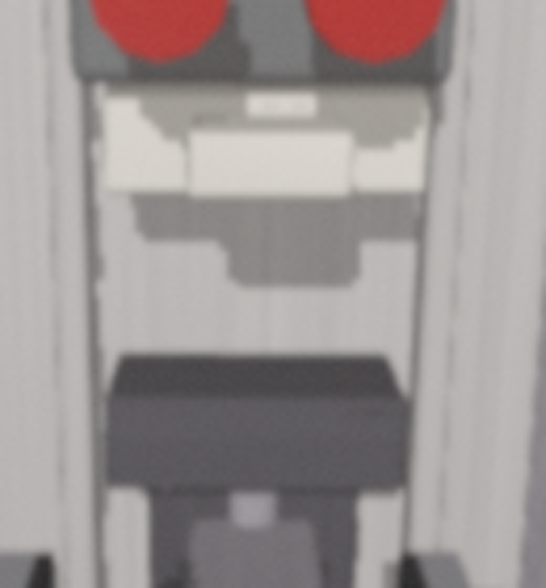

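The zoom gives a's front top edge at row 150.5 (columns 290.5–366), the rack's top front edge at row 124, and the pusher face's top edge at row 199.5 and bottom edge at row 189.5 (columns 291–362).

```bash
python3 - <<'E'
from h import *
d=snapshot("wrist")
c=lambda *p:[(265+x/4.2,105+y/4.2) for x,y in p]
print("a front top",onz(d,c((107,191),(425,191)),47).round(1).tolist())
print("rack front top",onz(d,c((80,80),(445,80)),57).round(1).tolist())
print("face top",onz(d,c((108,397),(406,400)),50.5).round(1).tolist())
print("face bot",onz(d,c((120,355),(388,355)),13.5).round(1).tolist())
print("bed long edges z12",onz(d,[(249,60),(262,240)],12).round(1).tolist(),onz(d,[(406,20),(392,220)],12).round(1).tolist())
t=snapshot("top");print("cam cross-check top:",onz(t,[(237.7,214),(257.7,211)],50.5).round(1).tolist())
E
```

```text
a front top [[580.1, 89.1], [646.0, 88.8]]
rack front top [[576.5, 112.3], [647.3, 112.0]]
face top [[579.2, 45.2], [643.3, 44.3]]
face bot [[578.7, 43.5], [644.1, 43.2]]
bed long edges z12 [[541.9, 165.8], [542.4, -14.2]] [[681.4, 197.2], [682.3, 8.7]]
cam cross-check top: [[608.3, 84.2], [610.3, 40.0]]
```

Rack face is at y≈112, pusher face at y≈44 and bed centre at x≈612, with yaw ≈0. That is a 68 mm gap: with two blocks in the row 28 mm of travel is left, which is under 32, so exactly one extra block is needed. I'll fetch the nearer loose one.

```bash
python3 -m jog '-0.48 -0.23 0.04 0 0 0 -1;-0.48 -0.23 0.04 0 0 0 -1;-0.48 -0.23 0.04 0 0 0 -1;-0.48 -0.23 0.04 0 0 0 -1;-0.48 -0.23 0.04 0 0 0 -1'; python3 -m jog '-0.48 -0.23 0.04 0 0 0 -1;0 0 0 0 0 -0.144 -1;0 0 0 0 0 -0.144 -1;0 0 0 0 0 -0.144 -1;0 0 0 0 0 0 -1'
python3 - <<'E'
from h import *
d=snapshot("wrist");cv2.imwrite("pics/w2.png",d["img"][:,:,::-1])
E
```

```text
time: 3.52
tool_pos: [488.4, -184.9, 313.2]
tcp_rot: [179.9, 0.0, 90.0]
ft_force: [1.7, -0.8, 0.2]
finger_gap: 85.4
grip_force: 0.0
time: 4.15
tool_pos: [466.3, -231.8, 309.1]
tcp_rot: [180.0, 0.0, 115.9]
ft_force: [1.0, 0.7, 0.4]
finger_gap: 85.5
grip_force: 0.0
```

View pics/w2.png

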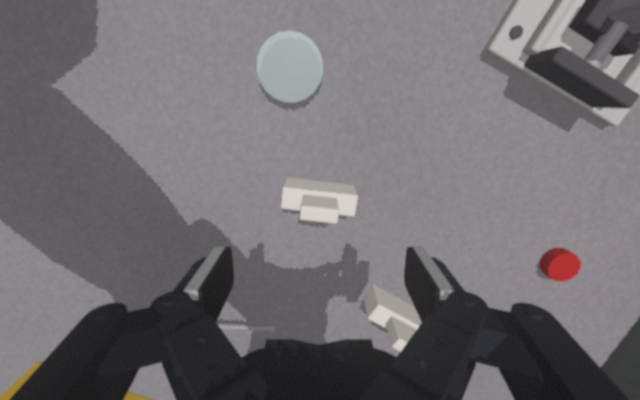

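The wrist view shows the white block at (320,203), with its tab top at about (319,215) and its body top spanning about (282,189)–(357,215). I'll segment it for accuracy.

```bash
python3 - <<'E'
from h import *
d=snapshot("wrist");g=cv2.cvtColor(d["img"],cv2.COLOR_RGB2GRAY)
sub=g[175:228,275:363]
print([int(x) for x in g[175:228:2,319]],[int(x) for x in g[175:228:2,290]])
thr=185
m=np.zeros_like(g);m[175:228,275:363]=(sub>thr)
n,l,st,ce=cv2.connectedComponentsWithStats(m)
for i in range(1,n):
    if st[i,4]>30:
        c=cv2.findContours((l==i).astype(np.uint8),0,1)[0][0];print(st[i],ce[i].round(1),cv2.minAreaRect(c))
        print(c[:,0][cv2.convexHull(c,returnPoints=False)[:,0]].tolist())
a=cv2.resize(d["img"][170:232,265:369],(800,477),interpolation=cv2.INTER_CUBIC);cv2.imwrite("pics/c3.png",a[:,:,::-1])
E
```

```text
[138, 137, 138, 153, 163, 163, 163, 167, 195, 210, 198, 167, 162, 163, 163, 165, 190, 211, 210, 210, 209, 209, 206, 167, 106, 112, 131] [136, 148, 162, 162, 163, 164, 184, 208, 211, 210, 210, 209, 209, 209, 208, 208, 205, 159, 109, 132, 139, 138, 138, 137, 140, 137, 137]
[ 282  187   76   36 1491] [318.8 203.9] ((318.5182800292969, 205.33538818359375), (74.87257385253906, 29.926944732666016), 6.34019136428833)
[[289, 187], [352, 194], [356, 195], [357, 196], [357, 198], [356, 204], [354, 214], [353, 215], [335, 222], [333, 222], [307, 219], [301, 218], [282, 207], [282, 195], [283, 188], [284, 187]]
```

View pics/c3.png

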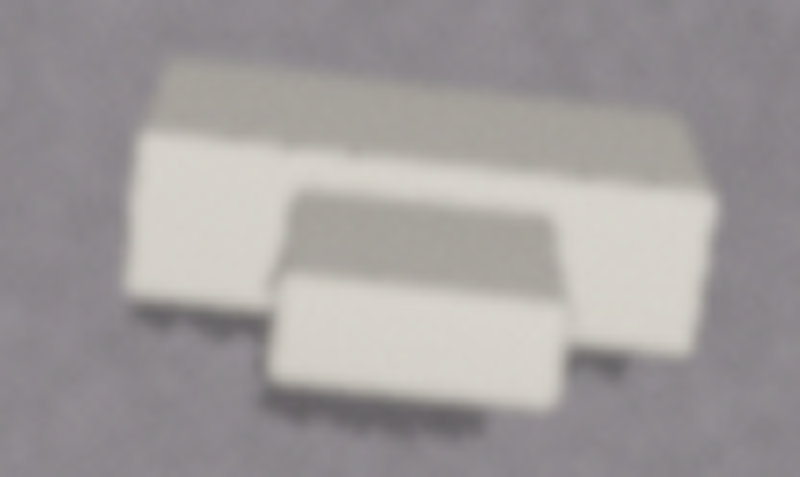

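The zoomed crop gives body top corners (140,130), (716,193), (693,355), (127,298) and tab top corners (280,270), (566,300), (556,410), (268,385).

```bash
python3 - <<'E'
from h import *
d=snapshot("wrist")
c=lambda *p:[(265+(x+.5)/7.692-.5,170+(y+.5)/7.692-.5) for x,y in p]
for z,p in((35,c((140,130),(716,193),(693,355),(127,298))),(65,c((280,270),(566,300),(556,410),(268,385)))):
    P=onz(d,p,z);v=P[1]-P[0]+P[2]-P[3];w=P[0]-P[3]+P[1]-P[2]
    print(P.mean(0).round(1),"len",np.linalg.norm(v)/2,"thick",np.linalg.norm(w)/2,"ang",np.degrees(np.arctan2(v[1],v[0])))
E
```

```text
[ 470.1 -238.5] len 65.65466373138352 thick 20.047795744562443 ang 19.326489128829117
[ 469.8 -238.7] len 29.340281718072543 thick 12.317069038444338 ang 19.802312406308687
```

```bash
python3 -m jog '0 0 0 0 0 0.107 -0.2;-0.077 0.012 0 0 0 0 -0.2;0 0 0.3 0 0 0 -0.2;0 0 0.3 0 0 0 -0.2;0 0 0.3 0 0 0 -0.2'; python3 -m jog '0 0 0.09 0 0 0 -0.2;0 0 0 0 0 0 -0.2'
python3 - <<'E'
from h import *
goto(470,-238.6,210,109.5)
E
```

```text
time: 4.92
tool_pos: [470.1, -240.2, 217.9]
tcp_rot: [180.0, 0.0, 109.5]
ft_force: [0.9, -1.5, -0.2]
finger_gap: 51.2
grip_force: 0.0
time: 5.18
tool_pos: [469.9, -239.9, 209.6]
tcp_rot: [-180.0, -0.0, 109.4]
ft_force: [0.0, -0.1, -0.4]
finger_gap: 51.4
grip_force: 0.0
shift [ 0.012  0.006 -0.004] turn [-0.001 -0.001 -0.001]
```

```bash
python3 -m jog '0.012 0.006 0 0 0 0 -0.2;0 0 0 0 0 0 0.8;0 0 0 0 0 0 0.8;0 0 0 0 0 0 0.8;0 0 0 0 0 0 0.8' 40; python3 -m jog '0 0 -0.3 0 0 0 0.8;0 0 -0.4 0 0 0 0.8;0 0 -0.4 0 0 0 0.8;0 0 0 0 0 0 0.8'
python3 - <<'E'
from h import *
goto(612,74,330,90)
E
```

```text
time: 5.8
tool_pos: [470.7, -238.9, 211.1]
tcp_rot: [179.9, 0.1, 109.4]
ft_force: [-0.3, -0.3, 7.8]
finger_gap: 29.2
grip_force: 40.3
time: 6.3
tool_pos: [471.2, -239.3, 323.9]
tcp_rot: [179.7, 0.3, 109.4]
ft_force: [-0.4, 0.1, -2.5]
finger_gap: 29.1
grip_force: 40.0
shift [ 2.487  2.369 -0.065] turn [0.005 0.005 0.323]
```

```bash
python3 -m jog '0 0 0 0 0 0.162 0.8;0 0 0 0 0 0.161 0.8;0.5 0.22 0 0 0 0 0.8;0.5 0.22 0 0 0 0 0.8;0.5 0.22 0 0 0 0 0.8'; python3 -m jog '0.5 0.22 0 0 0 0 0.8;0.5 0.22 0 0 0 0 0.8;0.5 0.22 0 0 0 0 0.8;0 0 0 0 0 0 0.8;0 0 0 0 0 0 0.8'
python3 - <<'E'
from h import *
goto(612,75.5,260,90)
d=snapshot("wrist");cv2.imwrite("pics/w3.png",d["img"][:,:,::-1])
E
```

```text
time: 6.92
tool_pos: [535.9, -87.0, 318.1]
tcp_rot: [-179.9, -0.0, 90.0]
ft_force: [1.4, 0.2, -0.7]
finger_gap: 29.0
grip_force: 39.9
time: 7.55
tool_pos: [601.4, 61.6, 318.0]
tcp_rot: [-179.8, 0.0, 90.1]
ft_force: [-0.2, -0.4, -0.5]
finger_gap: 29.7
grip_force: 40.1
shift [0.139 0.108 0.58 ] turn [-0.003  0.     0.001]
```

View pics/w3.png

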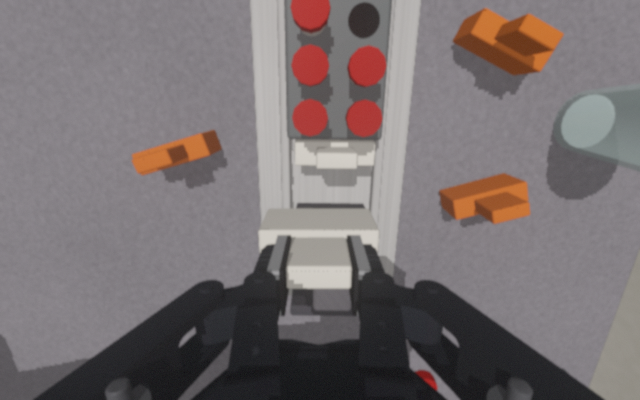

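The block hangs upright and square in the fingers, with its body across columns 260–378 and a at about (335,155) ahead. I'll go over the slot and down.

```bash
python3 -m jog '0.139 0.108 0 0 0 0 0.8;0 0 0 0 0 0 0.8;0 0 0.3 0 0 0 0.8;0 0 0.28 0 0 0 0.8;0 0 0 0 0 0 0.8'; python3 -m jog '0 0 0.15 0 0 0 0.8;0 0 0 0 0 0 0.8;0 0 0 0 0 0 0.8'
python3 - <<'E'
from h import *
print(sense()["tool_pos"],goto(612,75.5,224.5,90))
E
```

```text
time: 8.22
tool_pos: [611.4, 75.0, 258.8]
tcp_rot: [-179.7, 0.0, 90.0]
ft_force: [0.8, 0.1, -1.4]
finger_gap: 28.6
grip_force: 40.1
time: 8.6
tool_pos: [613.1, 75.4, 247.5]
tcp_rot: [179.9, -0.0, 90.0]
ft_force: [0.2, 0.6, -1.0]
finger_gap: 29.6
grip_force: 40.1
shift [ 0.001 -0.011  0.23 ] turn [ 0.001 -0.     0.   ]
[613.07079274  75.38654959 247.48583972] (array([ 0.00113262, -0.01095053,  0.22984698]), array([ 1.00872829e-03, -1.58016219e-05,  1.69350094e-04]))
```

```bash
python3 -m jog '0 0 0.1 0 0 0 0.8;0 0 0.09 0 0 0 0.8;0 0 0.02 0 0 0 0.8;0 0 0 0 0 0 0.8'; python3 -m jog '0 0 0.015 0 0 0 0.8;0 0 0 0 0 0 0.8';python3 -m jog '0 0 0.01 0 0 0 0.8;0 0 0 0 0 0 0.8'
```

```text
time: 9.1
tool_pos: [612.6, 75.4, 225.2]
tcp_rot: [-179.9, 0.0, 90.0]
ft_force: [-0.5, 0.6, -1.8]
finger_gap: 29.2
grip_force: 40.1
time: 9.35
tool_pos: [612.8, 75.4, 224.4]
tcp_rot: [180.0, -0.0, 90.0]
ft_force: [0.4, 0.3, -2.0]
finger_gap: 29.2
grip_force: 40.1
time: 9.6
tool_pos: [612.8, 75.4, 223.2]
tcp_rot: [180.0, 0.0, 90.0]
ft_force: [0.7, 1.3, -2.0]
finger_gap: 29.0
grip_force: 40.2
```

```bash
python3 -m jog '0 0 0.01 0 0 0 0.8;0 0 0 0 0 0 0.8'|egrep 'pos|force';python3 -m jog '0 0 0.01 0 0 0 0.8;0 0 0 0 0 0 0.8'|egrep 'pos|force'
```

```text
tool_pos: [612.8, 75.4, 223.1]
ft_force: [-3.5, -0.3, 5.3]
grip_force: 40.9
tool_pos: [613.0, 75.5, 223.1]
ft_force: [-8.0, 0.7, 12.7]
grip_force: 41.8
```

```bash
python3 -m jog '0 0 -0.018 0 0 0 0.8;0 0 0 0 0 0 -0.2;0 0 0 0 0 0 -0.2;0 0 0 0 0 0 -0.2;0 0 -0.2 0 0 0 -0.2'; python3 -m jog '0 0 -0.4 0 0 0 -0.2;0 0 -0.4 0 0 0 -0.2;-0.3 0 0 0 0 0 -0.2;0 0 0 0 0 0 -0.2'
python3 - <<'E'
from h import *
d=snapshot("wrist");cv2.imwrite("pics/w4.png",d["img"][:,:,::-1])
E
```

```text
time: 10.72
tool_pos: [611.7, 75.3, 241.5]
tcp_rot: [-179.8, 0.0, 90.0]
ft_force: [-0.7, 0.3, -0.2]
finger_gap: 51.3
grip_force: 0.0
time: 11.22
tool_pos: [613.2, 44.0, 325.5]
tcp_rot: [179.8, 0.0, 89.9]
ft_force: [-0.0, 0.6, -1.1]
finger_gap: 51.4
grip_force: 0.0
```

View pics/w4.png

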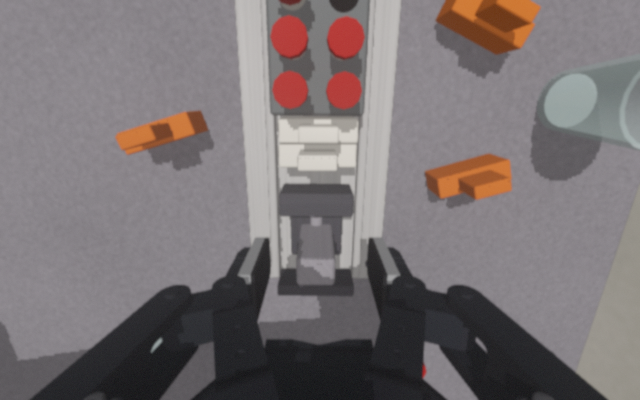

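The new block stands squarely at (317,157), parallel to a at (318,130), with the pusher at (316,198). Next I turn to grip the post front-to-back. Its axis should be at about (611.5,-4).

```bash
python3 -m jog '0 0 0 0 0 -0.167 -0.2;0 0 0 0 0 -0.167 -0.2;0 0 0 0 0 -0.167 -0.2;0 0 0 0 0 -0.167 -0.2;0 0 0 0 0 -0.167 -0.2'|grep rot;python3 -m jog '0 0 0 0 0 -0.167 -0.2;0 0 0 0 0 -0.167 -0.2;0 0 0 0 0 -0.167 -0.2;0 0 0 0 0 -0.167 -0.2;0 -0.46 0 0 0 0 -0.2'; python3 -m jog '0 0 0.2 0 0 0 -0.2;0 0 0.2 0 0 0 -0.2;0 0 0 0 0 0 -0.2;0 0 0 0 0 0 -0.2'
python3 - <<'E'
from h import *
print(goto(611.5,-2,233,180))
E
```

```text
tcp_rot: [-180.0, -0.0, 140.5]
time: 12.52
tool_pos: [612.9, 2.1, 323.0]
tcp_rot: [179.9, -0.0, -179.4]
ft_force: [1.0, -0.8, -0.0]
finger_gap: 51.3
grip_force: 0.0
time: 13.02
tool_pos: [612.9, 0.2, 282.8]
tcp_rot: [180.0, -0.0, -179.8]
ft_force: [-0.8, 0.7, 0.9]
finger_gap: 51.2
grip_force: 0.0
shift [ 0.014 -0.022  0.498] turn [ 0.    -0.001  0.004]
(array([ 0.01350204, -0.02235923,  0.49818585]), array([ 0.00019291, -0.00060771,  0.00408251]))
```

```bash
python3 -m jog '0.014 -0.022 0.1 0 0 0 -0.2;0 0 0.15 0 0 0 -0.2;0 0 0 0 0 0 -0.2'; python3 -m jog '0 0 0.15 0 0 0 -0.2;0 0 0.1 0 0 0 -0.2;0 0 0 0 0 0 -0.2;0 0 0 0 0 0 -0.2'
python3 -m jog '0 0 0 0 0 0 0.9;0 0 0 0 0 0 0.9;0 0 0 0 0 0 0.9;0 0 0 0 0 0 0.9;0 0 0 0 0 0 0.9' 60
python3 - <<'E'
from h import *
print(sense()["ft_force"].round(1),goto(611.5,-2,233,180)[0])
E
```

```text
time: 13.4
tool_pos: [610.6, -2.7, 255.7]
tcp_rot: [180.0, -0.2, -179.8]
ft_force: [-0.8, 0.8, -0.5]
finger_gap: 51.0
grip_force: 0.0
time: 13.9
tool_pos: [611.6, -2.8, 233.1]
tcp_rot: [-180.0, 0.0, -179.8]
ft_force: [0.7, -0.4, -0.5]
finger_gap: 51.2
grip_force: 0.0
time: 14.52
tool_pos: [611.8, -3.1, 233.8]
tcp_rot: [-180.0, 0.1, -179.8]
ft_force: [-1.6, -1.6, 5.2]
finger_gap: 23.3
grip_force: 59.5
shift [0.003 0.011 0.008] turn [-0.     0.001  0.003]
[-1.6 -1.6  5.2] [0.00321663 0.01070376 0.00782817]
```

```bash
python3 -m jog '0 0.05 0 0 0 0 0.9;0 0.05 0 0 0 0 0.9;0 0.05 0 0 0 0 0.9;0 0.04 0 0 0 0 0.9;0 0 0 0 0 0 0.9'|egrep 'pos|ft|gap'; python3 -m jog '0 0.02 0 0 0 0 0.9;0 0.02 0 0 0 0 0.9;0 0.01 0 0 0 0 0.9;0 0 0 0 0 0 0.9'|egrep 'pos|ft|gap'; python3 -m jog '0 0.01 0 0 0 0 0.9;0 0.01 0 0 0 0 0.9;0 0 0 0 0 0 0.9'|egrep 'pos|ft|gap'
```

```text
tool_pos: [611.9, 16.1, 233.8]
ft_force: [0.5, -2.6, 6.1]
finger_gap: 23.6
tool_pos: [612.0, 20.7, 233.8]
ft_force: [0.4, -4.3, 4.7]
finger_gap: 23.6
tool_pos: [612.0, 21.6, 233.8]
ft_force: [0.5, -10.1, 5.6]
finger_gap: 23.6
```

```bash
python3 -m jog '0 0.01 0 0 0 0 0.9;0 0 0 0 0 0 0.9'|egrep 'pos|ft|gap'; python3 -m jog '0 0.01 0 0 0 0 0.9;0 0 0 0 0 0 0.9;0 0 0 0 0 0 0.9'|egrep 'pos|ft|gap'
python3 - <<'E'
from h import *
t=snapshot("top");s=snapshot("side")
a=cv2.resize(t["img"][175:255,165:315],(750,400)[:2],interpolation=cv2.INTER_CUBIC)[:,:400]
b=cv2.resize(s["img"][115:215,215:315],(400,400),interpolation=cv2.INTER_CUBIC)
cv2.imwrite("pics/fin.png",np.hstack([a,b])[:,:,::-1])
E
```

```text
tool_pos: [612.0, 21.9, 233.8]
ft_force: [0.3, -14.0, 5.5]
finger_gap: 23.4
tool_pos: [612.0, 22.1, 233.9]
ft_force: [-0.6, -19.4, 5.8]
finger_gap: 23.3
```

View pics/fin.png

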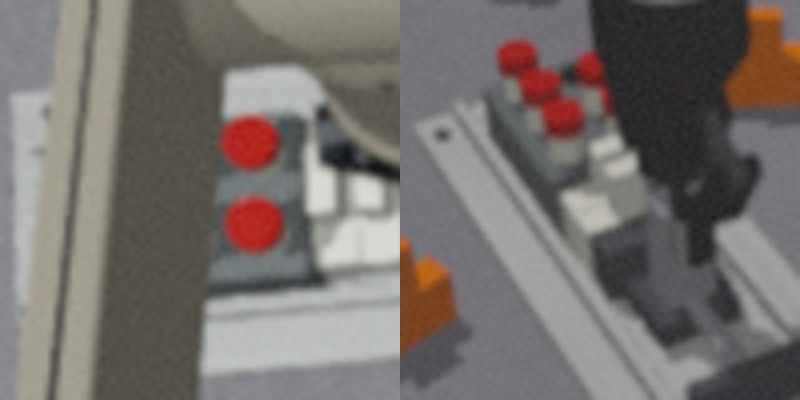

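The final view shows both blocks standing flush between rack and pusher with no gap visible. The force rises steeply with almost no movement, so the row is tight. I'll press slightly more, hold, and hand in.

```bash
python3 -m jog '0 0.01 0 0 0 0 0.9;0 0 0 0 0 0 0.9;0 0 0 0 0 0 0.9;0 0 0 0 0 0 0.9;0 0 0 0 0 0 0.9'; python3 -c "
from bench import *
print(hand_in())"
```

```text
time: 17.38
tool_pos: [612.0, 22.3, 233.9]
tcp_rot: [-179.6, 0.1, -179.9]
ft_force: [-0.6, -23.3, 5.3]
finger_gap: 23.4
grip_force: 60.3
the job is handed in; nothing more can be done
None
```

I stood one spacer block in the row (the gap needed only one), left the other loose block untouched on the bench, and handed the job in at 17.4 s with the pusher gripped by its post and pressing the row against the rack at about 23 N.

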